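# Face the mustard-yellow biscuit tin to the front

### The arm

A 6-joint arm with a two-finger parallel gripper is mounted at the origin on the work surface. World frame = base frame: x ahead of the robot, y to its left, z up, the work surface at z = 0. Lengths are in m, angles in rad, forces in N, time in s.
With the tool pointing down it reaches from about 0.2 to 0.875 m from the base axis. Payload 3.4 kg.
Tool frame: the origin (TCP) lies midway between the tips of the shut fingers; the grasp point (between the pads) lies bot.grip_point_offset behind it (bot.grip_point_offset is the distance from the TCP to the grasp point, in m); z points along the fingers, y is the direction in which the jaws open and shut (so a half turn about z gives the same grasp; the last joint's range is limited). The gripper opens to 94 mm and grips with 3 to 60 N. Pads are 16 mm wide; open, the fingers measure 119 mm over their backs; the gripper's body (75 mm by 177 mm) begins 78 mm behind the grasp point.
Start: joints at [1.159, 0.276, 1.505, -0, 1.361, -0.121], TCP at [0.165, 0.551, 0.205] pointing down, gripper open.
Joint ranges: [-2.89, 2.89], [-0.75, 2.08], [0.22, 2.7], [-1.18, 4.32], [0.11, 2.71], [-2.7, 2.7]. Speed limits (rad/s): [2.57, 2.57, 3.14, 3.14, 3.14, 3.14].

### API

Orientations are given as a unit quaternion [x, y, z, w].
In Python, from workcell import bot gives the robot as it stands. The module is installed in compiled form; this text tells all that it offers.
- The arm moves only by the tool carry_out, never from a script. Its argument "deltas" is a list of rows, each a list of 5 numbers: the closure in counts, from 0 (fully open) to 255 (shut), then the shift along the tool's x, y, z in units of 50 mm (1.0 is 50 mm), then the turn about the tool's z in units of 10 degrees (1.0 is 10 degrees). In form: [[jaw, dx, dy, dz, turn], ...]. A call has exactly 5 rows; each row is the pose to reach, as a shift and turn from the pose commanded when the call began, along the tool's axes at that moment; what a row does not reach only later rows make up. A row lasts 1/8 s, in which the tool goes at most 62.5 mm and 10.7 degrees, less where a joint would pass 70% of its speed; a pose out of reach is approached as far as the arm can. A call with a gripper value outside its range is refused whole. The fingers move at their own pace and stop on an object; the grip force is fixed at half the most. Time passes only in rows, so rows that repeat a pose let the fingers close, or fill a call up. It gives the time, the measured TCP pose, the force and the opening at its end, in the units of the state.
- bot.observe(): the state, without advancing time (a new reading comes with each control period).
- bot.grab_frame(name): name is "side" or "top" or "wrist"; returns (picture, depth): 420x560x3 uint8, red, green, blue; 420x560 float32, m along the optical axis (not along the pixel's ray), 0 where there is no reading.
- bot.camera_model(name): a dict with "fov_y" (degrees; the focal length in pixels is half the picture's height over the tangent of half this angle, whatever the lens; pixels are square), "cx", "cy" (the principal point, pixels), "k1" (the pictures are not rectified: a ray, as slopes to the right and down, at radius r is drawn at 1 + k1 r^2 times it, then the intrinsics apply), "eye" and "rotation" of the camera in the world. Camera axes: x right, y up, looking along -z (the intrinsics and any distortion apply to the point x, -y, -z); pixel columns grow to the right and rows downward; lengths in m; the calibration is good to about 2 mm. A picture is of the moment at which its call begins: read the wrist's pose just before it. camera_model takes no time and is no camera call; for the wrist camera it gives the pose at the moment of the call.
- bot.job_done(): hands the job in, once; it reports no verdict.
The state is a dict: "time": time; "qpos": joint angles; "dq": joint speeds; "tau": joint torques, N m; "position": TCP position; "orientation": TCP orientation; "ft_force": force on the tool from outside, world axes, zero at the start; "wrist_torque": the same for the moment, N m; "finger_gap": finger opening in m.
Only numpy, scipy, OpenCV 4.12 (cv2) and the standard library are available. Lean on these libraries where they do the work, as an engineer would, in place of code of your own. Each camera call takes 0.05 s, during which the arm holds its last target. There are 200 camera calls.

### The job

The mustard-yellow biscuit tin stands on its swivel with its label turned away. With a fingertip on the edge of its lid, roll the tin round until its cream label faces front, centred over the brass pointer of its own stand, and let go. Leave the blue and the red tin facing as they are.

Things in the scene. Friction and masses are not known exactly. Their poses are not given: they have to be found in the camera images.
- yellow_lid (a point): Flat lid-top centre, 104 mm up, of the mustard-yellow tin: 110 mm wide, 84 tall, on a fixed teak stand. It only turns about its upright axis, either way, no stop; 0.02 N m friction holds it. A fingertip pressing 5-20 N on it 42 mm from centre, moved in an arc, carries it, slipping a little. Turns with the tin: x points to the cream label's middle (22 mm paper tongue over the lid edge), z up. Starts 70-180 deg off.
- yellow_pointer (a point): Brass pointer (22 x 10 mm, 12 mm high) sticking out of the yellow tin's stand, 70 mm from the tin's axis; it marks the front of that stand. Fixed while you work; it points to +x (the far, customer side), give or take 25 degrees.
- blue_label (a point): Label middle of the dark blue tin, at the lid's edge, 104 mm above the counter, 55 mm from that tin's axis. Same tin and stand as the yellow one; x points outwards through the label. Already faces front: leave it.
- red_label (a point): Label middle of the brick-red tin, at the lid's edge, 104 mm above the counter, 55 mm from that tin's axis. Same tin and stand as the yellow one; x points outwards through the label. Already faces front: leave it.
There are look-alikes about, which are no part of the job. There is more than one size of the part that bears yellow_lid; the job needs the middle-sized.

How it is judged:
At the end, for the whole second after the job is handed in: The middle of the yellow tin's label stands over the brass pointer of its stand to within about 12 degrees either way (the pointer 70 mm from the axis lies no more than 15.5 mm to the side of the label's middle line) (y of yellow_pointer in the frame of yellow_lid between -0.0155 and 0.0155 m and x of yellow_pointer in the frame of yellow_lid above 0.03 m); the robot touches nothing.
It fails at once if the blue tin was turned (its label moved more than 12 mm) (distance of blue_label from where it was at the start of the episode above 0.012 m).
It fails at once if the red tin was turned (its label moved more than 12 mm) (distance of red_label from where it was at the start of the episode above 0.012 m).
It also fails if it takes over 42 s, if anything falls off the work surface, if the arm or the gripper's body presses on something with over 40 N, if the wrist force passes 120 N, or if a joint passes its speed limit or range.

## Working session

There is one attempt and no reset: what is moved stays moved. The work goes in short steps, Python scripts to look and compute and a tool call to move; the robot and the scene stay as the last step left them, time stands still between calls to the robot, and variables do not carry over. Pictures are saved under pics/ and viewed, on a budget of 10 in all, crops included, one or two more only if the job needs it, and the job is handed in when it is done.

Besides the shell and the picture viewer there is one more tool, called as a command line: name --pt "numbers of a row" for each row, then --argument value for the rest. carry_out: Moves the arm, as the interface text tells. Its arguments: {"type":"object","properties":{"deltas":{"type":"array"}},"required":["deltas"]}

```bash
mkdir -p pics
cat > h.py <<'E'
import numpy as np,cv2
from workcell import bot
def grab(n,f):
    m=bot.camera_model(n);p,d=bot.grab_frame(n)
    cv2.imwrite('pics/'+f+'.png',p[:,:,::-1]);np.savez('pics/'+f,p=p,d=d,**{k:np.array(v) for k,v in m.items()})
def world(f,u,v,z=None):
    m=np.load('pics/'+f+'.npz');F=210/np.tan(np.radians(m['fov_y'])/2);k=float(m['k1'])
    K=np.array([[F,0,m['cx']],[0,F,m['cy']],[0,0,1]],float)
    a=cv2.undistortPoints(np.array([[[u,v]]],float),K,np.array([k,0,0,0.]))[0,0]
    R=np.array(m['rotation']).reshape(3,3);e=m['eye'];ray=R@np.array([a[0],-a[1],-1])
    t=m['d'][int(v),int(u)] if z is None else (z-e[2])/ray[2]
    return e+t*ray
E
python3 - <<'E'
from h import *
grab('top','top0');grab('side','side0')
for n in('top','side'):
    m=bot.camera_model(n);print(n,m['eye'],m['fov_y'],m['k1'],np.round(m['rotation'],2).tolist())
o=bot.observe();print(o['time'],o['orientation'],bot.grip_point_offset)
E
```

```text
top [0.36198238 0.01906652 0.9907875 ] 54.749963500101416 0.02155036833383839 [0.05, -0.06, -0.7, 0.71]
side [0.44680361 0.72715575 0.54508589] 55.25008997797824 -0.0422006478443618 [-0.02, 0.47, 0.88, -0.04]
0.1 [ 1.44881977e-01  9.89448624e-01 -7.71423570e-04 -1.97809247e-04] 0.0188
```

View pics/top0.png

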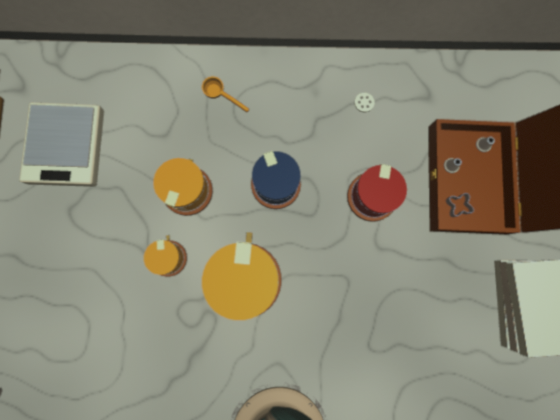

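View pics/side0.png

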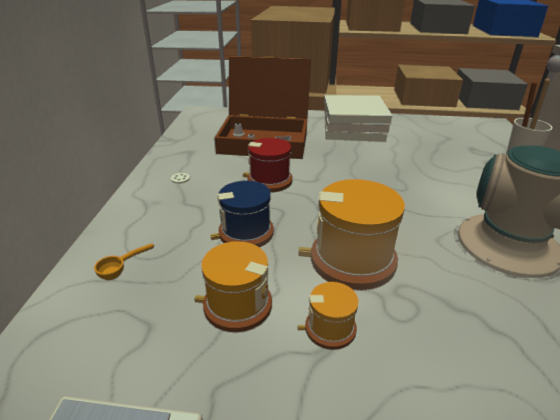

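The middle-sized mustard tin's lid is at (179,184) in the top view, with its label at (172,199) towards the robot and its pointer near (190,161). In the side view the pointer is near (202,298).

```bash
sed -i "s/^import numpy.*/&\nfrom scipy.spatial.transform import Rotation/; s/R=np.array(m\['rotation'\]).reshape(3,3)/R=Rotation.from_quat(m['rotation']).as_matrix()/" h.py
python3 - <<'E'
from h import *
a=cv2.imread('pics/top0.png')[140:230,130:230];b=cv2.imread('pics/side0.png')[235:335,185:285]
cv2.imwrite('pics/c0.png',np.hstack([cv2.resize(a,(400,360),interpolation=2),cv2.resize(b,(400,400),interpolation=2)[:360]]))
for u,v in[(179,184),(276,176),(381,189),(240,281)]:print(world('top0',u,v),world('top0',u,v,.104))
print(world('side0',236,264),world('side0',236,264,.104))
E
```

```text
[0.55795399 0.2269749  0.10271623] [0.5576707  0.22667436 0.104     ]
[0.578236   0.01155318 0.10666033] [0.57888671 0.01153057 0.104     ]
[ 0.55101687 -0.22288634  0.10883175] [ 0.55205249 -0.22421187  0.104     ]
[0.34721712 0.08331315 0.14688968] [0.3464667  0.08657838 0.104     ]
[0.55759048 0.23768737 0.10419924] [0.55764055 0.23746618 0.104     ]
```

View pics/c0.png

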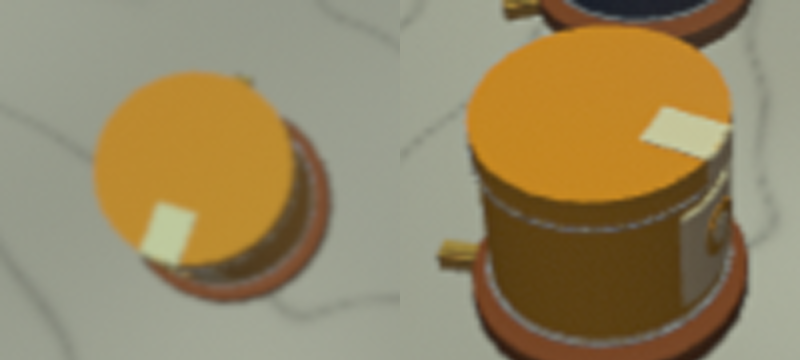

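The crop shows the label over the lid edge at about (172,198) in the top view. The pointer tip is at (191,160) in the top view and about (199,298) in the side view.

```bash
cat >> h.py <<'E'
def lid(f,c,rad=.075):
    """circle centre of the lid and label centroid, from pixels cast on z=.104 near c"""
    m=np.load('pics/'+f+'.npz');p=m['p'].astype(np.uint8)
    F=210/np.tan(np.radians(m['fov_y'])/2);K=np.array([[F,0,m['cx']],[0,F,m['cy']],[0,0,1]],float)
    vv,uu=np.mgrid[:420,:560];a=cv2.undistortPoints(np.stack([uu,vv],-1).reshape(-1,1,2).astype(float),K,np.array([float(m['k1']),0,0,0]))[:,0]
    ray=np.c_[a[:,0],-a[:,1],-np.ones(len(a))]@Rotation.from_quat(m['rotation']).as_matrix().T
    X=m['eye']+ray*m['d'].reshape(-1,1);P=m['eye']+ray*((.104-m['eye'][2])/ray[:,2:])
    top=(abs(X[:,2]-.104)<.008)&(np.hypot(*(P[:,:2]-c).T)<rad)
    (cx,cy),r=cv2.minEnclosingCircle(P[top,:2].astype(np.float32)*1000)
    hsv=cv2.cvtColor(p,cv2.COLOR_RGB2HSV).reshape(-1,3)
    lab=top&(hsv[:,1]<110)&(hsv[:,2]>120)
    ct=np.array([cx,cy])/1000;l=P[lab,:2].mean(0);d=l-ct
    print(f,'centre',ct,'r',r,'mean',P[top,:2].mean(0),'label',l,lab.sum(),'ang',np.degrees(np.arctan2(d[1],d[0])),np.hypot(*d))
    return ct
E
python3 - <<'E'
from h import *
for f,c,q in(('top0',(.558,.227),(191,160)),('side0',(.558,.237),(199.3,298.5))):
    ct=lid(f,c);P=world(f,*q,.012 if f[0]=='s' else .008);d=P[:2]-ct;print(P,np.degrees(np.arctan2(d[1],d[0])),np.hypot(*d))
print(Rotation.from_quat(bot.observe()['orientation']).as_matrix().round(3))
E
```

```text
top0 centre [0.56267914 0.22855859] r 56.855587005615234 mean [0.56256558 0.22876714] label [0.53333091 0.24386484] 179 ang 152.45620409935682 0.03309984548425983
[0.64022349 0.22236537 0.008     ] -4.566343381145779 0.07779127880343988
side0 centre [0.561341   0.23564682] r 58.8095588684082 mean [0.56017852 0.2383153 ] label [0.52529452 0.24261926] 184 ang 169.0525296228822 0.03671462563968107
[0.63028565 0.23348244 0.012     ] -1.7980960205132197 0.06897861031342244
[[-0.958  0.287 -0.001]
 [ 0.287  0.958 -0.001]
 [ 0.    -0.002 -1.   ]]
```

Run:
```python
from h import *
m=bot.camera_model('wrist');o=bot.observe();T=Rotation.from_quat(o['orientation'])
print(o['position'],T.inv().apply(m['eye']-o['position']),T.inv().apply(Rotation.from_quat(m['rotation']).apply([0,0,-1])),m['fov_y'],o['ft_force'])
print(T.inv().apply(np.array([.561,.232,.30])-o['position'])/.05)
for n in('top','side'):print({k:v for k,v in bot.camera_model(n).items() if k in('cx','cy')})
```

```text
[0.16468714 0.55039382 0.20471518] [ 0.07812138  0.00091979 -0.18045665] [-0.26609201  0.00173578  0.96394607] 63.63196705888767 [ 0.47609473 -0.03944533 -0.76483697]
[-9.41889351 -3.83104633 -1.90121241]
{'cx': 281.1266190319239, 'cy': 209.66523242462765}
{'cx': 276.86171075319476, 'cy': 209.54026483878195}
```

carry_out --pt "255 -1 -0.4 -0.8 0" --pt "255 -2 -0.8 -1.9 0" --pt "255 -3.1 -1.2 -1.9 0" --pt "255 -4.2 -1.6 -1.9 0" --pt "255 -5.3 -2.0 -1.9 0"

```text
time: 0.72
position: [0.3893, 0.3794, 0.3006]
orientation: [0.145, 0.989, 0.0, 0.0]
ft_force: [0.1, 0.0, 1.1]
finger_gap: 0.0473
```

carry_out --pt "255 -1.1 -0.4 0 0" --pt "255 -2.2 -0.8 0 0" --pt "255 -3.3 -1.2 0 0" --pt "255 -4.4 -1.6 0 0" --pt "255 -5.3 -1.8 0 0"

```text
time: 1.35
position: [0.6176, 0.2164, 0.2998]
orientation: [0.146, 0.989, -0.0, -0.0]
ft_force: [-0.1, 0.4, -0.1]
finger_gap: 0.0007
```

Run:
```python
from h import *
print(bot.observe()['position'],bot.observe()['time'],bot.observe()['dq'])
grab('wrist','w1');lid('w1',(.561,.232))
cv2.imwrite('pics/w1b.png',cv2.resize(cv2.imread('pics/w1.png'),(800,600),interpolation=2))
```

```text
[0.61756569 0.21641956 0.2998145 ] 1.35 [-0.38600642  0.38935126 -0.58649791  0.01563966  0.19510167 -0.39258111]
w1 centre [0.56117145 0.2320724 ] r 56.32715606689453 mean [0.56076854 0.23219072] label [0.52583472 0.24123261] 732 ang 165.46731451503143 0.036504711809155134
```

View pics/w1b.png

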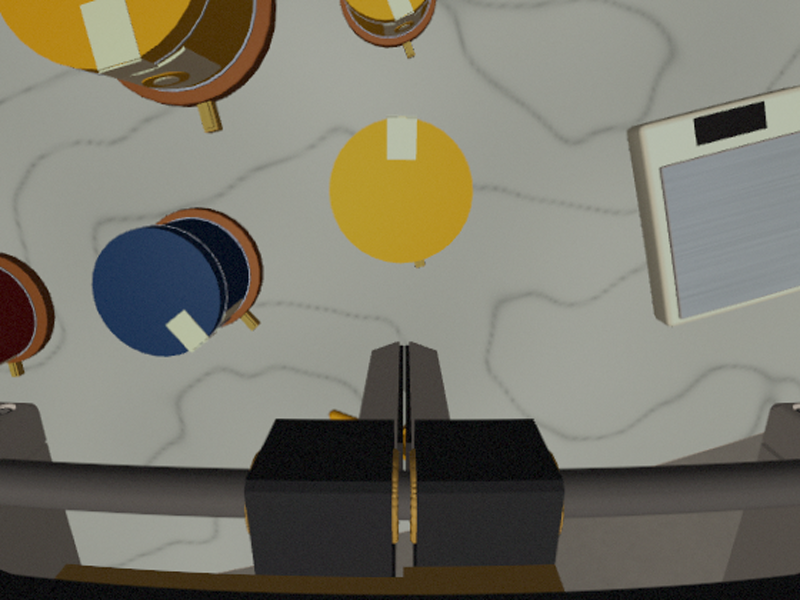

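Wrist view (800x600 px): the lid is centred at (401,190), the label at (402,138) on the robot side, and the pointer tip pokes out at (420,264).

Run:
```python
from h import *
c=np.array([.5612,.2321])
for f,u,v,z in(('w1',294,185,.010),('w1',294,185,.004),('top0',191,160,.010),('side0',199.3,298.5,.012)):
    d=world(f,u,v,z)[:2]-c;print(f,d,np.degrees(np.arctan2(d[1],d[0])))
o=bot.observe();T=Rotation.from_quat(o['orientation']);print(o['position'],T.as_matrix().round(4).tolist(),o['ft_force'])
grab('top','top1')
```

```text
w1 [ 0.07920089 -0.0040337 ] -2.9155514454555513
w1 [ 0.08044108 -0.00418437] -2.9777195276779405
top0 [ 0.07845726 -0.01014835] -7.370217398936063
side0 [0.06908565 0.00138244] 1.1463660759881524
[0.62294565 0.2130444  0.29835856] [[-0.9565, 0.2917, 0.0032], [0.2917, 0.9565, -0.0038], [-0.0042, -0.0026, -1.0]] [ 4.00274027 -1.3215782  -0.62613327]
```

carry_out --pt "255 0.5 0.3 0.5 0" --pt "255 1.0 0.6 1.4 0" --pt "255 1.4 0.8 2.4 0" --pt "255 1.4 0.8 3.5 0" --pt "255 1.4 0.8 3.5 0"

```text
time: 2.08
position: [0.5559, 0.2762, 0.1213]
orientation: [0.144, 0.99, -0.002, -0.005]
ft_force: [-0.1, -0.2, -0.2]
finger_gap: 0.0006
```

Run:
```python
from h import *
import time
grab('top','top2')
o=bot.observe();T=Rotation.from_quat(o['orientation']);print(o['time'],o['position'],np.round(o['dq'],3),T.as_matrix().round(4).tolist(),o['ft_force'])
```

```text
2.125 [0.55887174 0.27691839 0.12451048] [-0.009 -0.034 -0.086 -0.001 -0.003  0.002] [[-0.9582, 0.2861, -0.0037], [0.2861, 0.9582, -0.0011], [0.0033, -0.0021, -1.0]] [-0.13803811  0.02267931  1.01331112]
```

carry_out --pt "255 -0.06 -0.04 0.2 0" --pt "255 -0.06 -0.04 0.34 0" --pt "255 -0.06 -0.04 0.4 0" --pt "255 -0.06 -0.04 0.43 0" --pt "255 -0.06 -0.04 0.43 0"

```text
time: 2.75
position: [0.5631, 0.2741, 0.1043]
orientation: [0.145, 0.989, 0.0, 0.0]
ft_force: [0.2, -0.5, 1.3]
finger_gap: 0.0004
```

carry_out --pt "255 0 0 0.02 0" --pt "255 0 0 0.04 0" --pt "255 0 0 0.06 0" --pt "255 0 0 0.06 0" --pt "255 0 0 0.06 0"

```text
time: 3.38
position: [0.5644, 0.2742, 0.1042]
orientation: [0.145, 0.989, 0.001, 0.002]
ft_force: [-1.3, -1.0, 12.0]
finger_gap: 0.0003
```

```bash
cat > arc.py <<'E'
import sys;from h import *
a0,step,n=map(float,sys.argv[1:4]);R=np.array([[-.958,.287],[.287,.958]])
P=lambda a:.042*np.array([np.cos(np.radians(a)),np.sin(np.radians(a))])
for k in range(int(n)):
    b=a0+5*k*step;print(b,[(R.T@(P(b+i*step)-P(b))/.05).round(2).tolist() for i in range(1,6)])
E
python3 arc.py 87 -8 4
```

```text
87.0 [[-0.12, 0.02], [-0.23, 0.02], [-0.35, 0.01], [-0.46, -0.02], [-0.57, -0.06]]
47.0 [[-0.1, -0.06], [-0.19, -0.13], [-0.27, -0.22], [-0.34, -0.31], [-0.4, -0.42]]
7.0 [[-0.04, -0.11], [-0.06, -0.23], [-0.07, -0.34], [-0.06, -0.46], [-0.04, -0.57]]
-33.0 [[0.04, -0.11], [0.1, -0.21], [0.17, -0.31], [0.25, -0.39], [0.34, -0.46]]
```

carry_out --pt "255 -0.12 0.02 0 0" --pt "255 -0.23 0.02 0 0" --pt "255 -0.35 0.01 0 0" --pt "255 -0.46 -0.02 0 0" --pt "255 -0.57 -0.06 0 0"

```text
time: 4.0
position: [0.591, 0.2643, 0.1042]
orientation: [0.145, 0.989, 0.002, 0.002]
ft_force: [-1.1, 1.0, 11.6]
finger_gap: 0.0004
```

Run:
```python
from h import *
grab('top','top3');lid('top3',(.561,.231));grab('side','side3');lid('side3',(.561,.233));o=bot.observe();d=o['position'][:2]-np.array([.5612,.2321]);print(o['position'],np.hypot(*d),np.degrees(np.arctan2(*d[::-1])),o['ft_force'])
```

```text
top3 centre [0.56084076 0.2281255 ] r 57.21234130859375 mean [0.5503476  0.22581398] label [0.54151223 0.26039138] 156 ang 120.92327231129862 0.03761221478790131
side3 centre [0.55933276 0.2354003 ] r 58.97442626953125 mean [0.55265037 0.23924961] label [0.53802882 0.26470854] 196 ang 126.01312141936529 0.03623300885373066
[0.59178308 0.26372658 0.10420072] 0.043995063531793444 45.960987505036684 [-0.78134074  0.04836681 11.19833705]
```

The tin follows with little slip, so I'll continue the arc.

carry_out --pt "255 -0.1 -0.06 0 0" --pt "255 -0.19 -0.13 0 0" --pt "255 -0.27 -0.22 0 0" --pt "255 -0.34 -0.31 0 0" --pt "255 -0.4 -0.42 0 0"

```text
time: 4.72
position: [0.6051, 0.2387, 0.1042]
orientation: [0.145, 0.989, 0.002, 0.003]
ft_force: [-0.8, 0.5, 9.4]
finger_gap: 0.0005
```

carry_out --pt "255 -0.04 -0.11 0 0" --pt "255 -0.06 -0.23 0 0" --pt "255 -0.07 -0.34 0 0" --pt "255 -0.06 -0.46 0 0" --pt "255 -0.04 -0.57 0 0"

```text
time: 5.35
position: [0.5994, 0.2103, 0.1042]
orientation: [0.145, 0.989, 0.002, 0.004]
ft_force: [1.9, 1.4, 9.8]
finger_gap: 0.0006
```

carry_out --pt "255 0.04 -0.11 0 0" --pt "255 0.1 -0.21 0 0" --pt "255 0.17 -0.31 0 0" --pt "255 0.25 -0.39 0 0" --pt "255 0.34 -0.46 0 0"

```text
time: 5.98
position: [0.5768, 0.1927, 0.1042]
orientation: [0.145, 0.989, 0.002, 0.004]
ft_force: [1.7, 0.5, 10.1]
finger_gap: -0.0001
```

Run:
```python
from h import *
grab('top','top4');lid('top4',(.561,.231));grab('side','side4');lid('side4',(.561,.233));o=bot.observe();d=o['position'][:2]-np.array([.5612,.2321]);print(o['position'],np.hypot(*d),np.degrees(np.arctan2(*d[::-1])),o['ft_force'])
a=cv2.imread('pics/top4.png')[130:230,130:230];b=cv2.imread('pics/side4.png')[235:335,185:285]
cv2.imwrite('pics/c4.png',np.hstack([cv2.resize(i,(400,400),interpolation=2) for i in(a,b)]))
```

```text
top4 centre [0.56213507 0.22870992] r 56.87635040283203 mean [0.55545746 0.24568391] label [0.56051322 0.27957501] 13 ang 91.8262764101271 0.050890940626633976
side4 centre [0.56287762 0.23617674] r 59.231529235839844 mean [0.56007775 0.23960583] label [0.60000017 0.24159507] 174 ang 8.304124600661392 0.037515889705610685
[0.57587353 0.19239682 0.10419882] 0.04232794397368421 -69.71666534172596 [ 1.07589015 -0.14912269 11.09355844]
```

View pics/c4.png

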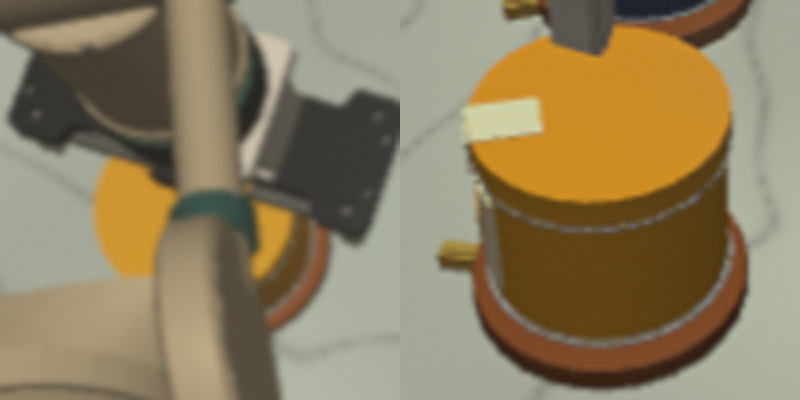

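The side crop shows the label nearly over the pointer, still roughly 10° short. The label is at about (503,120) and the pointer at (457,254). I'll turn it 10° more, lift and look from the wrist.

```bash
python3 arc.py -72 -2 1
```

```text
-72.0 [[0.02, -0.02], [0.05, -0.03], [0.07, -0.05], [0.1, -0.06], [0.13, -0.07]]
```

carry_out --pt "255 0.02 -0.02 0 0" --pt "255 0.05 -0.03 0 0" --pt "255 0.07 -0.05 0 0" --pt "255 0.1 -0.06 0 0" --pt "255 0.13 -0.07 0 0"

```text
time: 6.7
position: [0.5696, 0.1911, 0.1042]
orientation: [0.145, 0.989, 0.001, 0.004]
ft_force: [1.2, -1.0, 9.5]
finger_gap: 0.0008
```

carry_out --pt "255 0 0 -0.1 0" --pt "255 0 0 -0.6 0" --pt "255 -0.2 0.2 -1.6 0" --pt "255 -0.5 0.5 -2.7 0" --pt "255 -0.8 0.8 -3.8 0"

```text
time: 7.32
position: [0.6157, 0.2177, 0.2925]
orientation: [0.145, 0.989, -0.0, -0.0]
ft_force: [0.7, 0.4, -0.3]
finger_gap: 0.0004
```

carry_out --pt "255 0 0 0 0" --pt "255 0 0 0 0" --pt "255 0 0 0 0" --pt "255 0 0 0 0" --pt "255 0 0 0 0"

```text
time: 7.95
position: [0.6154, 0.2173, 0.2902]
orientation: [0.145, 0.989, -0.0, -0.001]
ft_force: [0.4, 0.6, 0.8]
finger_gap: 0.0002
```

Run:
```python
from h import *
grab('wrist','w5');lid('w5',(.561,.232));grab('side','side5');lid('side5',(.561,.233))
print(bot.observe()['position'],bot.observe()['ft_force'])
a=cv2.imread('pics/w5.png')[50:230,180:380];b=cv2.imread('pics/side5.png')[235:335,185:285]
cv2.imwrite('pics/c5.png',np.hstack([cv2.resize(i,(400,400 if i is b else 360),interpolation=2)[:360] for i in(a,b)]))
```

```text
w5 centre [0.5632309  0.23196631] r 56.172794342041016 mean [0.56109358 0.23219622] label [0.59309635 0.23583938] 680 ang 7.389099682692006 0.030115548643844785
side5 centre [0.56174005 0.23596097] r 59.06285858154297 mean [0.56070922 0.23812078] label [0.60105298 0.23574486] 171 ang -0.31495345195173463 0.039313524726539234
[0.61561193 0.21739436 0.29069097] [ 0.34469253 -1.55793439  0.29538426]
```

View pics/c5.png

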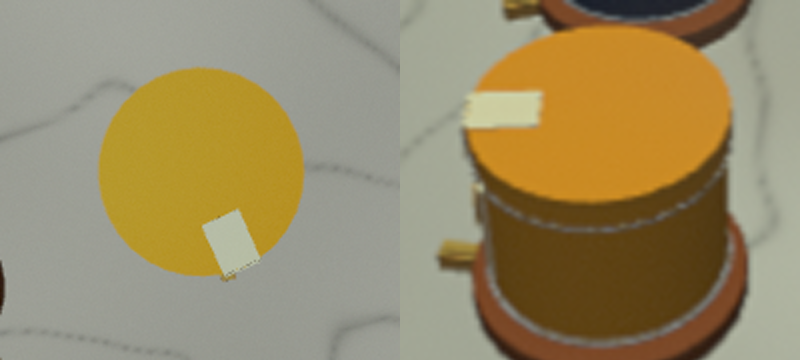

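The wrist crop shows the label at (232,243), about 7° off the pointer tip at (228,278). The side crop suggests about 2°. I'll compare the label's edge directions.

Run:
```python
from h import *
def ang(f,a,b,z):
    d=(world(f,*b,z)-world(f,*a,z))[:2];return np.degrees(np.arctan2(d[1],d[0])).round(1),np.hypot(*d).round(4)
W=lambda x,y:(180+x/2,50+y/2)
S=lambda x,y:(185+(x-400)/4,235+y/4)
print('w edges',ang('w5',W(240,209),W(260,262),.104),ang('w5',W(203,222),W(224,275),.104))
print('s edges',ang('side5',S(541,92),S(467,93),.104),ang('side5',S(540,128),S(465,129),.104))
print('s pointer edges',ang('side5',S(475,243),S(444,240),.012),ang('side5',S(473,270),S(440,266),.008))
for f,c in(('w5',W(201.5,171)),('side5',S(599.5,115))):
    C=world(f,*c,.104)[:2]
    for q in([W(228,278)] if f=='w5' else [S(441,253)]):
        d=world(f,*q,.010)[:2]-C;print(f,C,d,np.degrees(np.arctan2(d[1],d[0])))
```

```text
w edges (np.float64(4.8), np.float64(0.0312)) (np.float64(4.9), np.float64(0.0316))
s edges (np.float64(6.7), np.float64(0.0309)) (np.float64(6.7), np.float64(0.0305))
s pointer edges (np.float64(-1.7), np.float64(0.0145)) (np.float64(-3.3), np.float64(0.0154))
w5 [0.56096131 0.23299709] [ 0.08055094 -0.00532928] -3.7851906054363478
side5 [0.55959086 0.23703584] [ 0.07882573 -0.00528139] -3.8331371908662772
```

Both views now agree: the label is at about +5° and the pointer at about −3.5°. I'll turn another −9°.

carry_out --pt "255 0.3 -0.3 1.0 0" --pt "255 0.5 -0.6 2.2 0" --pt "255 0.5 -0.6 3.3 0" --pt "255 0.5 -0.6 3.55 0" --pt "255 0.5 -0.6 3.55 0"

```text
time: 8.68
position: [0.5839, 0.1961, 0.1139]
orientation: [0.145, 0.989, 0.0, 0.0]
ft_force: [0.7, -0.0, 0.5]
finger_gap: 0.0003
```

carry_out --pt "255 0 0 0.05 0" --pt "255 0 0 0.1 0" --pt "255 0 0 0.14 0" --pt "255 0 0 0.16 0" --pt "255 0 0 0.16 0"

```text
time: 9.3
position: [0.5832, 0.1959, 0.1055]
orientation: [0.145, 0.989, 0.0, -0.0]
ft_force: [-0.1, 0.0, 0.2]
finger_gap: 0.0003
```

```bash
python3 arc.py -62 -1.8 1
```

```text
-62.0 [[0.02, -0.02], [0.04, -0.04], [0.06, -0.05], [0.08, -0.07], [0.1, -0.09]]
```

carry_out --pt "255 0 0 0.03 0" --pt "255 0 0 0.05 0" --pt "255 0 0 0.08 0" --pt "255 0 0 0.08 0" --pt "255 0 0 0.08 0"

```text
time: 9.93
position: [0.5845, 0.1965, 0.1042]
orientation: [0.145, 0.989, 0.001, 0.002]
ft_force: [-1.0, 0.3, 10.4]
finger_gap: 0.0004
```

carry_out --pt "255 0.02 -0.02 0 0" --pt "255 0.04 -0.04 0 0" --pt "255 0.07 -0.06 0 0" --pt "255 0.1 -0.08 0 0" --pt "255 0.12 -0.1 0 0"

```text
time: 10.55
position: [0.5791, 0.1936, 0.1042]
orientation: [0.145, 0.989, 0.001, 0.004]
ft_force: [1.4, 1.2, 8.6]
finger_gap: -0.0001
```

carry_out --pt "255 0 0 -0.1 0" --pt "255 0 0 -0.6 0" --pt "255 -0.2 0.2 -1.6 0" --pt "255 -0.4 0.4 -2.7 0" --pt "255 -0.6 0.6 -3.8 0"

```text
time: 11.18
position: [0.6132, 0.213, 0.2928]
orientation: [0.145, 0.989, -0.0, -0.0]
ft_force: [0.7, -0.3, -0.3]
finger_gap: 0.0006
```

carry_out --pt "255 0 0 0 0" --pt "255 0 0 0 0" --pt "255 0 0 0 0" --pt "255 0 0 0 0" --pt "255 0 0 0 0"

```text
time: 11.8
position: [0.613, 0.2128, 0.2907]
orientation: [0.145, 0.989, -0.0, -0.001]
ft_force: [0.8, -0.3, -0.6]
finger_gap: 0.0003
```

Run:
```python
from h import *
grab('wrist','w6');lid('w6',(.561,.232));grab('side','side6');lid('side6',(.561,.233))
print(bot.observe()['position'],bot.observe()['ft_force'])
a=cv2.imread('pics/w6.png')[50:230,180:380];b=cv2.imread('pics/side6.png')[235:335,185:285]
cv2.imwrite('pics/c6.png',np.hstack([cv2.resize(i,(400,400 if i is b else 360),interpolation=2)[:360] for i in(a,b)]))
```

```text
w6 centre [0.56336768 0.23173178] r 56.20758819580078 mean [0.56118749 0.23219578] label [0.59575498 0.23132412] 654 ang -0.7211466372332987 0.03238987240357441
side6 centre [0.56174561 0.23590811] r 59.11582565307617 mean [0.56055764 0.23815052] label [0.60138276 0.23050688] 166 ang -7.759723917980025 0.0400034708764166
[0.61325543 0.21289885 0.2911074 ] [-0.84767021  0.02619672 -0.28199662]
```

View pics/c6.png

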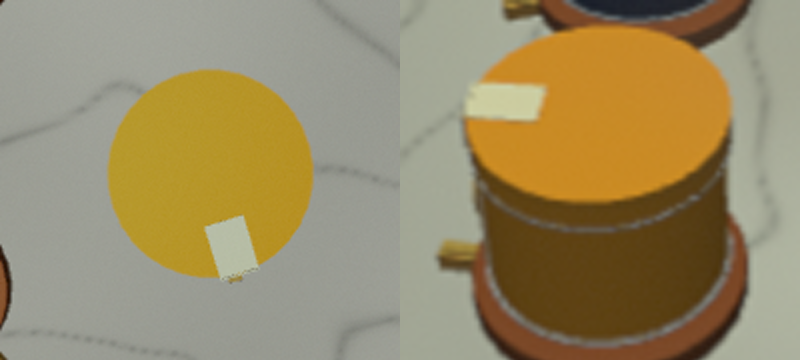

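The wrist crop shows the label at (232,248) with the pointer tip (234,279) showing under its outer edge. The label now reads about −1° to −2.5° against the pointer's −3.5°, well inside the ±12° limit.

```bash
python3 -c "
from h import *
print(bot.job_done(),bot.observe()['time'])"
```

```text
the job is handed in; nothing more can be done
the job is handed in; nothing more can be done
```

I rolled the mustard-yellow tin's label round to its brass pointer with the shut fingertips, lifted clear and handed the job in at about 12 s; no verdict is reported. It took a press of about 10 N at 42 mm radius, an arc of about −170°, then a −9° correction after a look from above.

- **Alignment:** at the last look the label's direction was about −1° to −2.5° and the pointer's about −3.5°, so 1–3° off against the 12° limit. Those label figures are edge readings from before the correction plus the turn measured since.
- **Disagreement between cameras:** label-centroid angles differed by about 7° between the wrist view (−0.7°) and the side view (−7.8°), because their lid-centre fits were off. I therefore relied on the label's edge directions, which agreed to about 2°. Even the worst centroid reading leaves the label within about 5° of the pointer.
- **Blue and red tins:** the arm never pressed on or came near them. I did not re-measure their labels at the end.
- **Robot:** it was clear of everything at hand-in, with the TCP at 0.29 m and the wrist force near zero.

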